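Seat the pump's filler plug, then wedge its front feet just clear and hold

ROBOT

A 6-joint arm with a two-finger parallel gripper is mounted at the origin on a cart in front of the work surface, level with it; the furniture and walls round the work are solid. World frame = base frame: x ahead of the robot, y to its left, z up, the work surface at z = 0. Lengths are in mm, angles in rad, forces in N, time in s.
With the tool pointing down it reaches from about 325 to 875 mm from the base axis. Payload 4.4 kg.
Tool frame: the origin (TCP) lies on the centre line of the jaws, within the pads' length; the fingertips stand ahead of it and the grasp point (between the pads) lies 6 mm ahead of it (ctrl.tcp_to_tips is the z of the fingertips in the tool frame, in mm); z points along the fingers, y is the line along which they close (so a half turn about z gives the same grasp; the last joint's range is limited). The gripper opens to 85 mm and grips with 20 to 120 N. Pads are 22 mm wide; open, the fingers measure 114 mm over their backs; the gripper's body (76 mm by 85 mm) begins 54 mm behind the grasp point. The pads swing forward as they close: fully open they stand 13 mm farther back than shut.
Start: joints at [-1.454, 0.207, 1.542, -0, 1.393, -0.15], TCP at [152.138, -554.51, 256.282] pointing down, gripper open.
Joint ranges: [-2.73, 2.73], [-0.86, 2.22], [0.23, 2.46], [-1.11, 4.25], [0.08, 2.63], [-2.82, 2.82]. Speed limits (rad/s): [2.79, 2.79, 3.14, 3.14, 3.14, 3.14].

INTERFACE

Orientations are given as a 3x3 rotation matrix whose columns are the frame's x, y, z axes.
In Python, from plant import ctrl, sensors, optics gives the robot as it stands. Calls block until the motion is done:
- ctrl.move_ptp(position, orientation): joint-space move of the TCP to a pose.
- ctrl.move_l(position, rot=None, vel=150, threshold=None): straight line of the TCP; rot=None keeps the orientation; vel is the mean speed in mm/s. With threshold (N) it stops when the force on the tool has changed by that much, and returns True; else False.
- ctrl.set_joints(angles): joint-space move.
- ctrl.gripper_to(opening, force=None): finger opening in mm; force is the grip in N (None keeps the last); returns when the fingers have stopped.
- ctrl.hold(seconds).
- ctrl.solve_ik(position, orientation): joint angles nearest the present ones, or None.
- sensors.read_state(): the state.
- optics.grab_frame(name): name is "scene" or "top" or "wrist"; returns (picture, depth): 400x640x3 uint8, red, green, blue; 400x640 float32, mm along the optical axis (not along the pixel's ray), 0 where there is no reading.
- optics.camera_params(name): a dict with "mtx" (3x3 intrinsics, pixels), "R" (3x3) and "t" (3): a world point X has camera coordinates R X + t; the wrist camera has in their place "T_tool_cam" (4x4, takes a point from camera to tool coordinates, whose origin is the TCP and whose axes are the flange's). Camera axes: x right, y down, z forward; pixel columns grow to the right and rows downward; lengths in mm; the calibration is good to about 2 mm. A picture is of the moment at which its call begins: read the wrist's pose just before it. camera_params takes no time and is no camera call.
A pose or a line that the arm cannot do raises ctrl.MotionError and nothing moves.
- ctrl.finish_job(): hands the job in; it is judged then, once.
The state is a dict: "t": time; "q": joint angles; "qvel": joint speeds; "tau": joint torques, N m; "eef_pos": TCP position; "eef_rot": TCP orientation; "force": force on the tool from outside, world axes, zero at the start; "wrist_torque": the same for the moment, N m; "grip_width": finger opening in mm; "grasp_force": force on a finger pad.
Only numpy, scipy, OpenCV 4.12 (cv2) and the standard library are available. Lean on these libraries where they do the work, as an engineer would, in place of code of your own. Each camera call takes 0.05 s, during which the arm holds its last target. There are 200 camera calls.

TASK

A rubber foot of the small vacuum pump is to be changed. First press the pump's oil filler plug fully home, so that no oil comes out when the pump is tipped; then take the wooden wedge by its grip and push it, flat on the bench and thin end first, in from the front between the two front feet until the pump's mounting plate rides up on it and both front feet just stand clear of the base rails: a few millimetres, never as much as 10. Let only the wedge carry the pump, leave the other things on the bench where they are, and finish still gripping the wedge in place with the feet in the air, so that a colleague can swap the foot.

Things in the scene. Friction and masses are not known exactly. Their poses are not given: they have to be found in the camera images.
- pump_base: fixed aluminium base frame of the pump: two flat rails 262 long, 20 wide, 6 high, centre lines at y = -52 and +52 (84 of bare bench between), reaching to x = -135. Origin on the bench under its middle; -x points out of the FRONT (end with the round oil sight glass), +x to the rear (black fan cowl), z up. Its yaw starts at -1.35 to -0.85 rad: the front looks to the robot's left (+y) and somewhat towards it
- pump (a joint): tilt of the pump on its base, rad: 0 = front feet on the rails; grows as the front rises about the rear pin (along y, at x = 105, z = 19 of pump_base). The two rubber feet are 195 from the pin, so 0.010 is 2 mm under the feet. The tilting part weighs about 0.9 kg: about 4 N upward at the plate's front edge lifts it; it falls back by its weight
- slot_mouth (a point): fixed point on the bench top straight under the middle of the mounting plate's front edge (x = -115, y = 0 of pump_base, same axes): the wedge goes in here along +x, between the two front rubber feet (24 mm across, 10 high, at x = -90, y = -52 and +52 of pump_base)
- pump_lip (a point): middle of the front lower edge (rounded, radius 2.5) of the pump's steel mounting plate, 16 mm above the bench when down. The plate is 124 wide, 5 thick; on it only two small nuts (12 high) stand in front of the upright oil case, which begins 67 mm behind this edge and is 108 wide with its top 121 above the bench
- filler_plug (a joint): how far the filler plug is pressed down, m: 0.008 = fully home; starts at 0.001 to 0.005 (3 to 7 mm proud, its white stem showing). It slides stiffly (about 5 N) and stays where it is left; a press of 10 to 15 N straight down sends it home against a hard stop
- plug_top (a point): middle of the top of the oil filler plug, a round black knurled cap 37 mm across on top of the oil case, at x = -20, y = 22 of pump_base; 148 above the bench when home. Near it the steel intake stub (30 across, top at 142) stands at x = -4, y = -32 and the motor's black terminal box (44 square, top at 136) at x = 58, y = 0
- wedge: loose beech wedge, 0.14 kg, 120 long (x), 40 wide (y); origin mid underside. Nose at +x, 4 thick at x = 60; its top rises evenly to 28 at x = -34, then level to the back at x = -60. In the slot it touches the plate's edge when the nose is 49 past that edge; each further 4 mm lifts the edge about 1 mm; 65 in all lifts the feet about 3.5 mm
- wedge_grip (a point): the wedge's upright grip block, 24 (x) by 26 (y) mm, from 28 to 69 mm above the underside; this point is inside it at x = -47 of the wedge and 50 above the underside: pinch it from above
- wedge_nose (a point): middle of the wedge's thin end at the underside, x = +60 of the wedge
- beaker: bystander: empty beaker, 73 across, 96 tall; origin under its middle
- tape_black: bystander: small roll of black tape, 59 across, 19 high; origin under its middle
- adj_wrench: bystander: adjustable wrench, 204 mm long, 10 thick, near the bench edge; origin under its middle
- screwdriver: bystander: screwdriver, 178 mm long, 26 thick; origin under its middle
- hex_key: bystander: hex key, 90 mm long, 5 thick; origin under its middle
- spare_foot: bystander: the new rubber foot, 24 mm across, 10 high, with a short stud up, beside the pump; origin under its middle

How it is judged (in metres and radians):
On the way, in this order (a step that is already met when the one before it is completed fails the run):
1. the filler plug is pressed fully home while the pump stands on its feet (value of joint filler_plug above 0.007 m and value of joint pump below 0.004 rad), for 0.2 s.
2. the wedge, flat on the bench, is under the plate between the front feet and the feet are just off the rails (x of wedge_nose in the frame of slot_mouth above 0.03 m and y of wedge_nose in the frame of slot_mouth between -0.025 and 0.025 m and angle between the x axis of wedge and the x axis of pump_base, either way round below 0.3 rad and height (world z) of wedge below 0.004 m and angle between wedge's own z axis and vertical below 0.08 rad and value of joint pump between 0.0077 and 0.0308 rad), for 0.3 s.
At the end, for the whole second after the job is handed in: Plug within 1 mm of home; wedge flat on the bench, nose 30 mm or more past the plate's edge, within 25 mm of the middle and 0.3 rad of square; front feet 1.5 to 6 mm above the rails, carried by the wedge alone, the robot touching no part of the pump but gripping the wedge (over 2 N), at rest (all of step 2 and value of joint filler_plug above 0.007 m and contact force between wedge and pump above 0.8 N and contact force between the fingers and wedge above 2 N and contact force between each of the fingers, the arm and pump below 0.3 N and linear speed of wedge below 0.01 m/s); the arm keeps its last pose, push and grip.
It fails at once if the pump is lifted while the filler plug is not home (value of joint pump above 0.005 rad and value of joint filler_plug below 0.0065 m).
It fails at once if the front feet are lifted 10 mm or more (value of joint pump above 0.0513 rad).
It fails at once if the gripper itself lifts or carries the pump (value of joint pump above 0.005 rad and contact force between any of the arm, the fingers and pump above 2 N).
It fails at once if another thing on the bench is pushed away by more than 30 mm (distance of any of tape_black, beaker, adj_wrench, screwdriver, spare_foot, hex_key from where it was at the start of the episode above 0.03 m).
It also fails if it takes over 58 s, if anything falls off the work surface, if the arm or the gripper's body presses on something with over 40 N, if the wrist force passes 120 N, or if a joint passes its speed limit or range.

## Working session

There is one attempt and no reset: what is moved stays moved. The work goes in short steps, each a Python script; the robot and the scene stay as the last script left them, time stands still between calls to the robot, and variables do not carry over. Pictures are saved under pics/ and viewed, at most 10 in all, crops included, and the job is handed in when it is done.

```bash
ls; mkdir -p pics
python3 - <<'E'
from plant import ctrl,sensors,optics
import cv2,numpy as np
for n in("scene","top"):
    p,d=optics.grab_frame(n); cv2.imwrite(f"pics/{n}0.png",p[:,:,::-1]); np.save(f"pics/{n}0.npy",d)
    c=optics.camera_params(n); print(n,c["mtx"].round(1).tolist(),c["R"].round(3).tolist(),c["t"].round(1), (d>0).mean())
print(sensors.read_state()["t"],ctrl.tcp_to_tips)
print(optics.camera_params("wrist"))
E
```

```text
pics
scene [[397.7, 0.0, 317.8], [0.0, 397.7, 202.6], [0.0, 0.0, 1.0]] [[-0.804, -0.594, 0.004], [-0.356, 0.476, -0.804], [0.476, -0.648, -0.595]] [428.  292.4 855.4] 0.99575
top [[376.7, 0.0, 317.0], [0.0, 376.7, 195.4], [0.0, 0.0, 1.0]] [[-0.026, -1.0, 0.012], [-0.998, 0.025, -0.052], [0.052, -0.013, -0.999]] [ -20.5  558.1 1240.9] 0.99605859375
0.1 25.0
{'mtx': array([[295.2947449 ,   0.        , 320.53435075],
       [  0.        , 295.2947449 , 198.86093699],
       [  0.        ,   0.        ,   1.        ]]), 'T_tool_cam': array([[-3.96337649e-04, -9.53260780e-01, -3.02148519e-01,
         7.77028565e+01],
       [ 9.99999761e-01, -5.48859783e-04,  4.19889367e-04,
        -1.09781725e-01],
       [-5.66101236e-04, -3.02148280e-01,  9.53260770e-01,
        -1.18910243e+02],
       [ 0.00000000e+00,  0.00000000e+00,  0.00000000e+00,
         1.00000000e+00]])}
```

View pics/scene0.png

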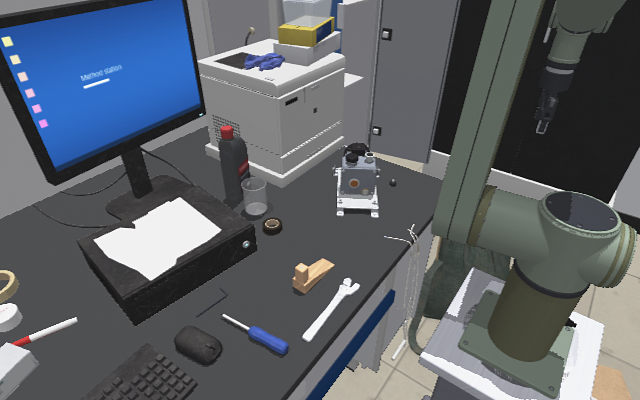

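View pics/top0.png

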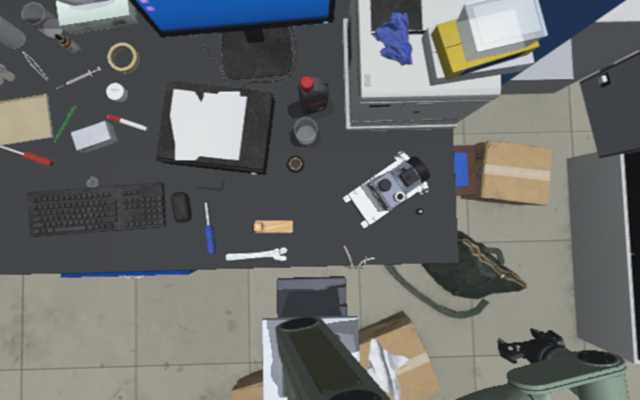

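Scene: pump at (358,185), wedge at (313,275), wrench at (330,310). Top: pump at (388,190), front plate edge at around (362,212), wedge at (273,227) with its grip at the left (261,227) and its nose to the right. I get rough positions, then look from near with the wrist camera.

```bash
cat > h.py <<'E'
from plant import ctrl,sensors,optics
import cv2,numpy as np
def cam(n):
    c=optics.camera_params(n); K=np.array(c["mtx"])
    if n!="wrist": return K,np.array(c["R"]),np.array(c["t"])
    s=sensors.read_state(); T=np.array(c["T_tool_cam"]); Rt=np.array(s["eef_rot"]); p=np.array(s["eef_pos"])
    Rw=Rt@T[:3,:3]; o=p+Rt@T[:3,3]          # cam->world
    return K,Rw.T,-Rw.T@o
def back(C,u,v,z=None,d=None):
    K,R,t=C; r=R.T@np.linalg.solve(K,[u,v,1]); o=-R.T@t
    return o+r*(d if d is not None else (z-o[2])/r[2])
def tri(obs):                                # [(C,(u,v)),...] -> point, rms miss mm
    A=[];b=[]
    for C,(u,v) in obs:
        K,R,t=C; r=R.T@np.linalg.solve(K,[u,v,1]); r/=np.linalg.norm(r); P=np.eye(3)-np.outer(r,r)
        A.append(P); b.append(P@(-R.T@t))
    A=np.vstack(A);b=np.hstack(b); x=np.linalg.lstsq(A,b,rcond=None)[0]
    return x,np.sqrt(((A@x-b)**2).sum()/len(obs))
def down(a):                                 # tool pointing down, tool x axis at world angle a
    c,s=np.cos(a),np.sin(a); return np.array([[c,s,0],[s,-c,0],[0,0,-1.]])
def shot(name):
    C=cam("wrist"); p,d=optics.grab_frame("wrist"); cv2.imwrite(f"pics/{name}.png",p[:,:,::-1]); np.savez(f"pics/{name}.npz",d=d,K=C[0],R=C[1],t=C[2])
    return p,d
def load(name):
    f=np.load(f"pics/{name}.npz"); return (f["K"],f["R"],f["t"]),f["d"]
E
python3 - <<'E'
from h import *
C=cam("top"); d=np.load("pics/top0.npy")
for n,(u,v) in dict(grip=(261,227),nose=(293,227),plug=(385,184),frontL=(347,196),frontR=(364,225),spare=(419,211),wrench1=(229,257),wrench2=(284,254),beaker=(305,130),tape=(295,163),cable=(357,255),cab=(350,127),drv=(208,240)).items():
    print(n,back(C,u,v,d=d[v,u]).round(0))
s=sensors.read_state(); print(s["eef_rot"])
for y,x,a in((-110,420,0),):
  pass
for p in ((250,-200,400),(300,-250,400),(200,-300,400)):
  for a in(-1.5,-.75,0,.75,1.5,3.14): print(p,a,ctrl.solve_ik(p,down(a)) is not None,end=';')
E
```

```text
grip [459. 146.  67.]
nose [454.  48.  -2.]
plug [ 580. -238.  143.]
frontL [ 553. -136.    3.]
frontR [ 455. -190.    5.]
spare [ 497. -375.    9.]
wrench1 [360. 263.   4.]
wrench2 [365.  80.   1.]
beaker [781.   0.   2.]
tape [670.  37.  -3.]
cable [ 355. -163.    2.]
cab [ 779. -149.   40.]
drv [420. 327.  22.]
[[ 9.64359374e-01  2.64595805e-01 -2.40497977e-04]
 [ 2.64595724e-01 -9.64357190e-01  2.07668356e-03]
 [ 3.17555807e-04 -2.06630400e-03 -9.99997815e-01]]
(250, -200, 400) -1.5 True;(250, -200, 400) -0.75 True;(250, -200, 400) 0 True;(250, -200, 400) 0.75 True;(250, -200, 400) 1.5 True;(250, -200, 400) 3.14 True;(300, -250, 400) -1.5 True;(300, -250, 400) -0.75 True;(300, -250, 400) 0 True;(300, -250, 400) 0.75 True;(300, -250, 400) 1.5 True;(300, -250, 400) 3.14 True;(200, -300, 400) -1.5 True;(200, -300, 400) -0.75 True;(200, -300, 400) 0 True;(200, -300, 400) 0.75 True;(200, -300, 400) 1.5 True;(200, -300, 400) 3.14 True;
```

Run:
```python
from h import *
for n,p in dict(p1=(590,-160,290),p2=(590,-270,290),w1=(500,60,230),w2=(500,150,230)).items():
    ctrl.move_ptp(p,down(0)); shot(n)
print(sensors.read_state()["t"])
a=[cv2.imread(f"pics/{n}.png") for n in("p1","p2","w1","w2")]
cv2.imwrite("pics/four.png",np.vstack([np.hstack(a[:2]),np.hstack(a[2:])])[::2,::2])
cv2.imwrite("pics/p1c.png",a[0]);
```

```text
4.6917
```

View pics/four.png

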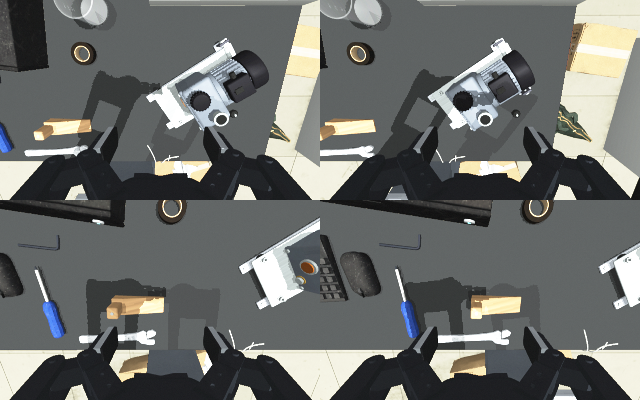

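Pump, plug, wedge visible in all four tiles; wedge at full-res w1 (210–335, 180–240), w2 (296–410, 180–240). Now an enlarged crop.

Run:
```python
import cv2,numpy as np
def c(n,u,v,w,h): return cv2.resize(cv2.imread(f"pics/{n}.png")[v:v+h,u:u+w],None,fx=2,fy=2,interpolation=cv2.INTER_CUBIC)
cv2.imwrite("pics/crop1.png",np.vstack([np.hstack([c("p1",290,70,200,200),c("p2",210,70,200,200)]),np.hstack([c("w1",180,170,200,100),c("w2",260,170,200,100)])]))
```

```text
(no output)
```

View pics/crop1.png

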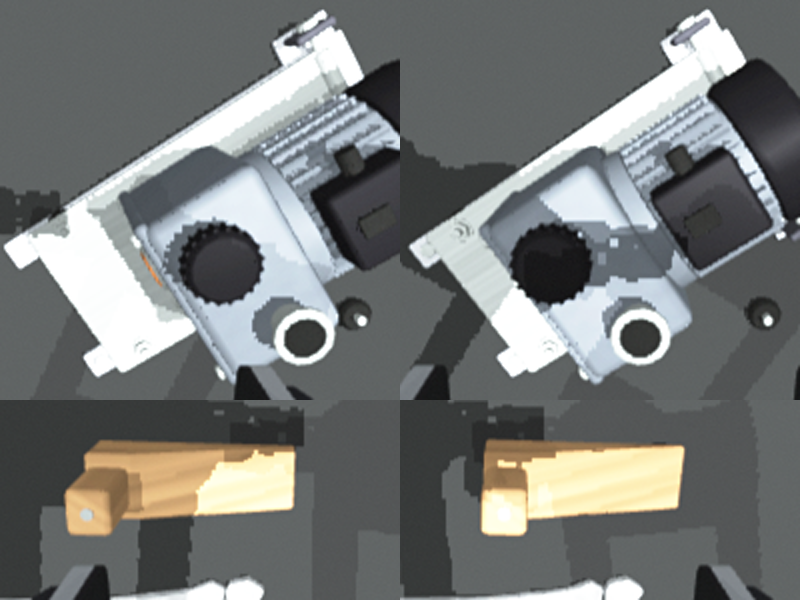

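Crop shows: plug cap centre p1 (220,263), p2 (551,262); stub (304,340)/(641,335); rail front ends (12,257),(91,366) / (416,257),(504,366); wedge grip top (89,511)/(504,511); nose edge mid (295,478)/(683,477).

Run:
```python
from h import *
P1,P2,W1,W2=[load(n)[0] for n in("p1","p2","w1","w2")]
f=lambda o,u,v:(o[0]+u/2,o[1]+v/2)
def pp(n,a,b):
    x,e=tri([(P1,f((290,70),*a)),(P2,f((210,70),b[0]-400,b[1]))]); print(n,x.round(1),e.round(1)); return x
def ww(n,a,b):
    x,e=tri([(W1,f((180,170),a[0],a[1]-400)),(W2,f((260,170),b[0]-400,b[1]-400))]); print(n,x.round(1),e.round(1)); return x
plug=pp("plug",(220,263),(551,262)); st=pp("stub",(304,340),(641,335))
L=pp("railL",(12,257),(416,257)); R=pp("railR",(91,366),(504,366))
g=ww("grip",(89,511),(504,511)); n=ww("nose",(295,478),(683,477)); 
ww("n1",(296,446),(684,446)); ww("n2",(294,510),(681,507))
yw=np.arctan2(*(L-R)[[1,0]])-np.pi/2; print("yaw rails",yw,np.linalg.norm(L-R))
# joint fit of base pose with known plan points
M=np.array([[-20,22],[-4,-32],[-135,52],[-135,-52]]);Q=np.array([plug,st,L,R])[:,:2]
m,q=M.mean(0),Q.mean(0);H=(M-m).T@(Q-q);U,S,V=np.linalg.svd(H);Ro=V.T@np.diag([1,np.sign(np.linalg.det(V.T@U.T))])@U.T;o=q-Ro@m
print("fit yaw",np.arctan2(Ro[1,0],Ro[0,0]),"o",o,"res",(Q-(M@Ro.T+o)).round(1).tolist(),"mouth",Ro@[-115,0]+o)
print("wedge yaw",np.arctan2(*(n-g)[[1,0]]),np.linalg.norm((n-g)[:2]))
```

```text
plug [ 578.8 -237.7  137.6] 0.3
stub [ 541.  -281.2  141.8] 1.3
railL [ 541.6 -126.2   10.1] 0.1
railR [ 456.  -183.2   11. ] 0.1
grip [460.1 158.9  66.2] 0.2
nose [457.8  50.8   7.7] 0.1
n1 [476.2  50.1   1.8] 0.2
n2 [438.8  51.4  11.4] 0.7
yaw rails -0.9828776582041117 102.8424514427053
fit yaw -0.9973766600023299 o [ 571.32576725 -267.4646427 ] res [[-0.2, 1.1], [-1.3, 0.3], [-0.2, -0.4], [1.6, -1.0]] mouth [ 508.93735776 -170.85881285]
wedge yaw -1.5924379552709118 108.11354099626747
```

Run:
```python
from h import *
for n,(u,v) in (("p1",(402,199)),("p2",(284,199))):
    C,d=load(n); print([back(C,u+i,v+j,d=d[v+j,u+i]).round(1).tolist() for i,j in((0,0),(-5,0),(5,0),(0,-5))])
C,d=load("w1"); print("grip",back(C,224,225,d=d[225,224]).round(1))
X=np.array([578.8,-238.0])
ctrl.gripper_to(0,40)
ctrl.move_ptp((*X,230),down(0))
for n,p,a in (("pick",(460,158,56),1.55),("pick2",(460,158,56),-1.59),("pre",(431,-52,56),2.15),("pre2",(431,-52,56),-.99),("end",(486,-136,56),2.15),("end2",(486,-136,56),-.99)): 
    q=ctrl.solve_ik(p,down(a)); print(n,None if q is None else np.round(q,2))
hit=ctrl.move_l((*X,170),vel=60,threshold=4); s=sensors.read_state(); print(hit,s["eef_pos"],s["force"],s["t"])
```

```text
[[583.9, -236.8, 146.6], [583.7, -232.3, 146.0], [583.7, -241.7, 145.8], [588.8, -236.4, 146.8]]
[[584.4, -237.7, 147.9], [583.9, -232.8, 146.3], [584.4, -242.3, 148.1], [588.9, -237.7, 146.8]]
grip [462.7 157.8  70.5]
pick [ 0.15  0.29  1.91 -0.    0.94  0.17]
pick2 None
pre [-0.32  0.2   2.04 -0.    0.91 -0.9 ]
pre2 [-0.32  0.2   2.04 -0.    0.91  2.24]
end [-0.44  0.33  1.87 -0.    0.95 -1.02]
end2 [-0.44  0.33  1.87 -0.    0.95  2.12]
True [ 578.08904983 -237.71268837  169.56388689] [-0.28970577  0.38811049  4.08761775] 7.9
```

Run:
```python
from h import *
s=sensors.read_state(); print(s["grip_width"],s["grasp_force"],s["force"],s["eef_pos"],ctrl.tcp_to_tips)
p,_=optics.grab_frame("scene"); 
a=cv2.resize(p[110:230,290:430,::-1],None,fx=4,fy=4,interpolation=cv2.INTER_CUBIC)
C=cam("scene"); c2,_=shot("press")
cv2.imwrite("pics/v5.png",np.hstack([a,cv2.resize(c2[60:300,240:400,::-1],(320,480))])[:,:800])
```

```text
0.4109618957199176 2.0341210867627524 [-0.28970577  0.38811049  4.08761775] [ 578.08904983 -237.71268837  169.56388689] 25.0
```

View pics/v5.png

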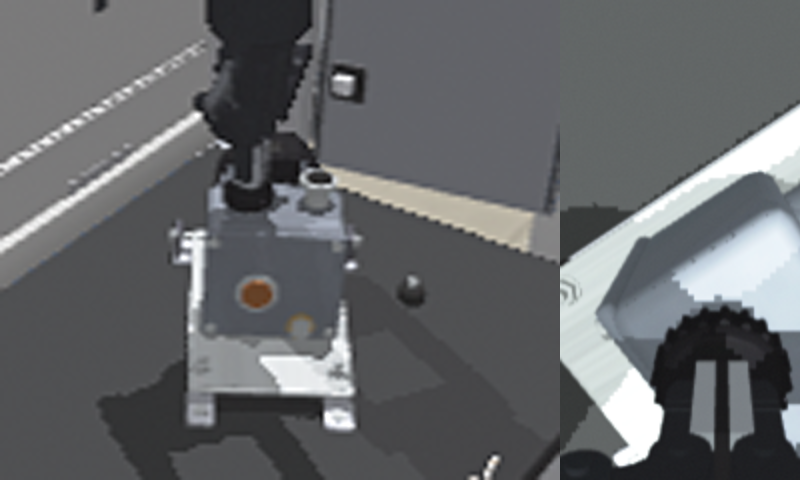

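Fingertips stand on the cap's middle (left picture ~(250,190); right ~(722,365)). Press on to the hard stop.

Run:
```python
from h import *
X=sensors.read_state()["eef_pos"]
hit=ctrl.move_l((X[0],X[1],155),vel=15,threshold=12); s=sensors.read_state(); print(hit,s["eef_pos"],s["force"],s["t"])
ctrl.hold(.4); s=sensors.read_state(); print(s["eef_pos"],s["force"])
```

```text
True [ 578.18069988 -237.73622555  165.06071528] [-0.85078943 -0.03945743  4.28907951] 8.4917
[ 578.21219096 -237.78549342  165.09801908] [-1.89397245  1.18168913  3.79931919]
```

Run:
```python
from h import *
for th in (12,16):
    X=sensors.read_state()["eef_pos"]
    hit=ctrl.move_l((X[0],X[1],152),vel=12,threshold=th); s=sensors.read_state(); print(hit,s["eef_pos"],s["force"],s["t"]); ctrl.hold(.2); s=sensors.read_state(); print(s["eef_pos"],s["force"])
```

```text
True [ 578.2150665  -237.7238649   165.07145053] [-0.98706289  0.09913398  4.81168061] 9.3167
[ 578.20258118 -237.74409719  165.08359026] [-0.3397323   0.79220298  4.47820239]
True [ 578.23471667 -237.73144903  165.06967832] [-0.75304805  0.91507378  4.71720914] 9.9833
[ 578.23286361 -237.77586611  165.06399129] [-1.15724519 -0.32239909  3.93710413]
```

Repeated stop at the same height with +12 and +16 N: hard stop. Check the cap's drop by depth from the earlier viewpoint on the way to the wedge.

Run:
```python
from h import *
X=sensors.read_state()["eef_pos"]
ctrl.move_l((X[0],X[1],230),vel=200); ctrl.gripper_to(85)
ctrl.move_ptp((590,-160,290),down(0)); shot("p1b")
for n in("p1","p1b"):
    C,d=load(n); f=lambda a:np.median([back(C,u,v,d=d[v,u])[2] for u in range(a[0]-3,a[0]+4) for v in range(a[1]-3,a[1]+4)])
    print(n,"plug",f((402,199)),"case",f((435,205)),f((410,160)),"bench",f((250,300)))
g=np.array([460.5,158.5]); a=1.55
ctrl.move_ptp((*g,130),down(a)); shot("g1"); print(sensors.read_state()["t"])
a=[cv2.imread(f"pics/{n}.png") for n in("p1b","g1")]
cv2.imwrite("pics/v6.png",np.hstack([cv2.resize(a[0][120:320,340:480],(400,571)),cv2.resize(a[1][:,160:480],(400,500))[:571] if 0 else cv2.copyMakeBorder(cv2.resize(a[1][:,160:480],(400,500)),0,71,0,0,0)]))
```

```text
p1 plug 146.7495915719349 case 122.19003495574543 121.2266194862932 bench 0.9565531414829707
p1b plug 141.18697210194506 case 122.27108503691966 120.77391239996263 bench 1.095364763313171
13.4417
```

View pics/v6.png

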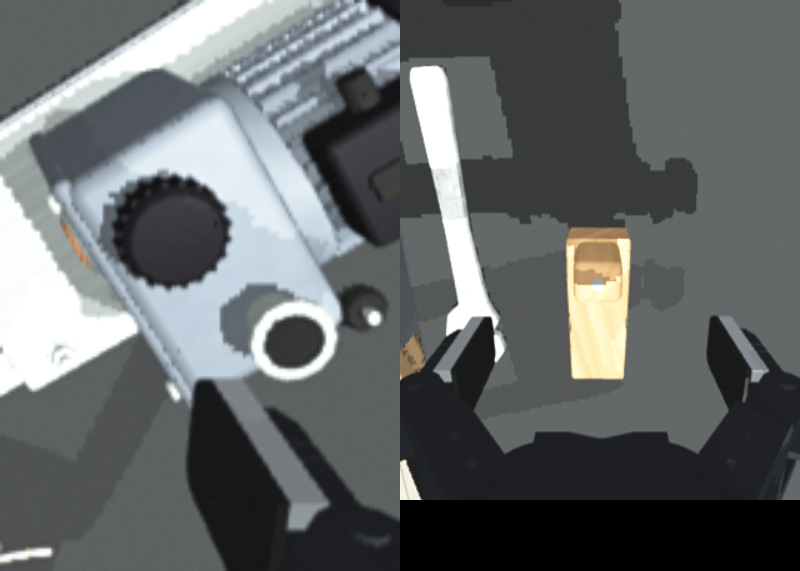

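Cap dropped 5.5 mm onto its stop, stem no longer showing; the grip block sits midway between the fingers (right picture (597,265)). Grasp, carry, set down in front of the slot.

Run:
```python
from h import *
g=np.array([460.5,158.5]); a=-1.592+np.pi
ctrl.move_l((*g,57),rot=down(a),vel=120,); print(sensors.read_state()["force"])
ctrl.gripper_to(15,50); s=sensors.read_state(); print(s["grip_width"],s["grasp_force"],s["eef_pos"],s["force"])
ctrl.move_l((*g,77),vel=80); s=sensors.read_state(); print(s["grip_width"],s["grasp_force"],s["force"],s["t"])
yaw=-.993; d=np.array([np.cos(yaw),np.sin(yaw)]); mouth=np.array([509,-171.])
pre=mouth-(107+40)*d                      # nose 40 before plate edge
ctrl.move_l((*pre,77),rot=down(yaw+np.pi),vel=120)
hit=ctrl.move_l((*pre,57.5),vel=30,threshold=4); s=sensors.read_state(); print(hit,s["eef_pos"],s["force"],s["grip_width"],s["t"])
p,_=optics.grab_frame("scene"); t,_=optics.grab_frame("top"); w,_=shot("pre")
cv2.imwrite("pics/v7.png",np.hstack([cv2.resize(w[60:,160:480,::-1],(400,425)),np.vstack([cv2.resize(p[130:290,250:410,::-1],(400,300))[:,:,:],cv2.resize(t[150:250,290:450,::-1],(400,250))])[:425]]))
```

```text
[-0.74281857 -0.20654915  0.75828271]
25.454939759810074 51.486995816230774 [460.75115729 158.51506817  57.42730729] [-0.61966312  0.48457804  4.03008471]
25.57202602075749 50.87748169898987 [-0.18954212  0.54012904 -1.25675522] 15.1667
True [428.05460566 -47.62474094  57.42608397] [ 0.53565981 -0.03298022  4.28447972] 25.543867849145414 17.6917
```

View pics/v7.png

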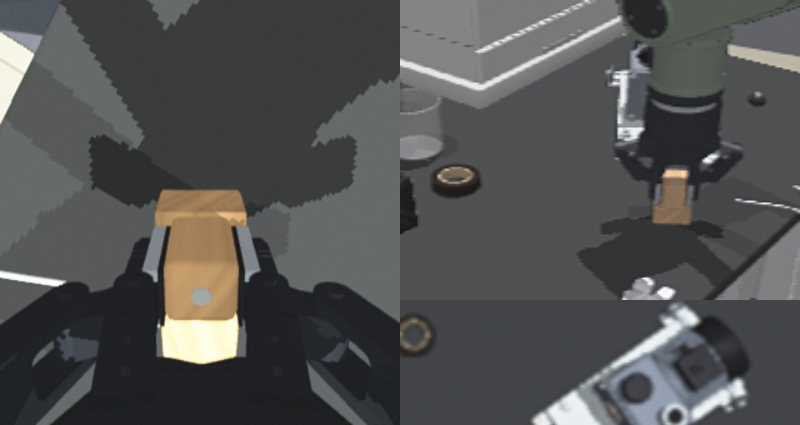

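Wedge held square and flat in front of the slot (left picture: wedge back at (200,205), grip between the pads). Push in, feeling for contact.

Run:
```python
from h import *
yaw=-.993; d=np.array([np.cos(yaw),np.sin(yaw)]); mouth=np.array([509,-171.])
P=lambda n:(*(mouth+(n-107)*d),57.4)      # TCP for nose n past the plate edge
f=lambda: (lambda s:(round(float((np.array(s["eef_pos"])[:2]-mouth)@d+107),2),np.round(s["force"],1).tolist(),round(float(np.array(s["force"])[:2]@d),1),round(s["t"],2)))(sensors.read_state())
print(ctrl.move_l(P(20),vel=60,threshold=12),f())
print(ctrl.move_l(P(40),vel=40,threshold=12),f())
for n in range(43,61,2):
    print(n,ctrl.move_l(P(n),vel=25),f())
```

```text
True (-40.19, [-1.6, 0.5, 3.8], -1.3, 18.12)
True (-37.74, [-1.9, -0.1, 4.1], -0.9, 18.62)
43 False (40.63, [-5.9, 6.9, 10.7], -9.0, 22.01)
45 False (43.14, [-4.2, 4.7, 9.2], -6.2, 22.26)
47 False (45.24, [-4.0, 4.8, 8.5], -6.2, 22.51)
49 False (47.28, [-3.3, 3.6, 8.4], -4.8, 22.76)
51 False (48.23, [-5.5, 7.8, 11.3], -9.5, 23.01)
53 False (48.61, [-7.8, 11.1, 16.1], -13.5, 23.26)
55 False (49.23, [-10.0, 14.1, 18.5], -17.3, 23.51)
57 False (50.54, [-9.7, 14.5, 20.8], -17.5, 23.76)
59 False (52.36, [-11.5, 15.4, 20.8], -19.2, 24.01)
```

```bash
cat >> h.py <<'E'
yaw=-.993; dv=np.array([np.cos(yaw),np.sin(yaw)]); mouth=np.array([509,-171.])
P=lambda n,z=57.4:(*(mouth+(n-107)*dv),z)
def st():
    s=sensors.read_state(); e=np.array(s["eef_pos"])-[*mouth,0]; F=np.array(s["force"])
    print("n %.2f lat %.2f z %.2f | F along %.1f lat %.1f z %.1f | grip %.1f %.0f t %.2f"%(e[:2]@dv+107,e[1]*dv[0]-e[0]*dv[1],e[2],F[:2]@dv,F[1]*dv[0]-F[0]*dv[1],F[2],s["grip_width"],s["grasp_force"],s["t"]))
E
python3 - <<'E'
from h import *
st(); ctrl.hold(.3); st()
for n,z in((59,58),(60,58),(61,58)): ctrl.move_l(P(n,z),vel=20); ctrl.hold(.2); st()
C=cam("scene"); p,d=optics.grab_frame("scene"); np.save("pics/s8.npy",d); t,_=optics.grab_frame("top"); w,_=shot("in")
cv2.imwrite("pics/v8.png",np.hstack([cv2.resize(p[130:250,300:420,::-1],(400,400),interpolation=cv2.INTER_CUBIC),cv2.resize(t[145:245,330:430,::-1],(400,400),interpolation=cv2.INTER_CUBIC)]))
E
```

```text
n 52.36 lat -0.50 z 57.26 | F along -19.2 lat -1.2 z 20.8 | grip 25.4 54 t 24.01
n 52.36 lat -0.50 z 57.25 | F along -18.7 lat -0.9 z 20.2 | grip 25.3 54 t 24.31
n 53.11 lat -0.63 z 57.27 | F along -15.1 lat 0.2 z 15.3 | grip 25.6 53 t 24.76
n 53.68 lat -0.64 z 57.29 | F along -15.7 lat -1.3 z 15.6 | grip 25.2 53 t 25.21
n 54.60 lat -0.68 z 57.27 | F along -16.7 lat -0.2 z 15.7 | grip 25.2 53 t 25.66
```

View pics/v8.png

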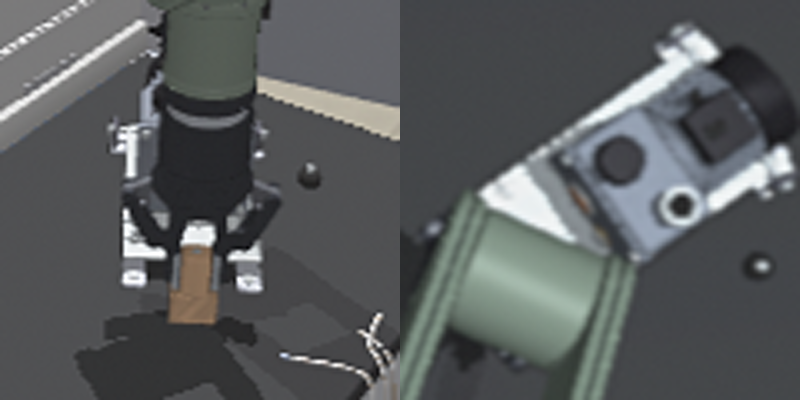

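Wedge is central between the rail ends (left picture: ends at x 132 and 248, wedge at 193) and starting to lift. Continue to about 64 mm, watching plate height by depth.

```bash
cat >> h.py <<'E'
def lift():      # rise of plate front / case top / stub since start, top camera
    d0=np.load("pics/top0.npy"); d=optics.grab_frame("top")[1]; C=cam("top"); K,R,t=C
    yy,xx=np.mgrid[0:400,0:640]; 
    o=np.array([571.3,-267.5]); Rb=np.array([[dv[0],-dv[1]],[dv[1],dv[0]]])
    out={}
    for n,(x0,x1,y0,y1,z) in dict(plate=(-108,-70,-48,48,21),case=(-42,-22,-45,0,121),rail=(-133,-120,-58,-46,6),tbox=(45,70,-15,15,136),plug=(-28,-12,14,30,142)).items():
        g=np.array([[*(o+Rb@[x,y]),z] for x in np.linspace(x0,x1,12) for y in np.linspace(y0,y1,20)])
        q=(K@(R@g.T+t[:,None])); uv=np.unique(np.round(q[:2]/q[2]).astype(int).T,axis=0)
        dd=np.array([d0[v,u]-d[v,u] for u,v in uv]); ok=abs(dd)<12
        out[n]=(round(float(np.median(dd[ok])),1) if ok.any() else None,int(ok.sum()))
    print(out)
E
python3 - <<'E'
from h import *
lift()
for n in(64,67,70): ctrl.move_l(P(n,58.3),vel=20); ctrl.hold(.2); st()
lift()
E
```

```text
{'plate': (1.5, 72), 'case': (0.1, 119), 'rail': (None, 0), 'tbox': (0.4, 102), 'plug': (-5.3, 41)}
n 58.38 lat -0.83 z 57.30 | F along -13.0 lat -0.7 z 12.3 | grip 25.5 53 t 26.36
n 61.24 lat -0.88 z 57.29 | F along -14.4 lat -0.7 z 12.9 | grip 25.5 53 t 26.86
n 64.21 lat -0.90 z 57.27 | F along -13.3 lat -0.5 z 12.8 | grip 25.4 53 t 27.36
{'plate': (2.8, 36), 'case': (2.3, 118), 'rail': (None, 0), 'tbox': (1.2, 101), 'plug': (-3.4, 41)}
```

Run:
```python
from h import *
ctrl.hold(.6); st(); lift()
p,_=optics.grab_frame("scene"); w,_=shot("fin")
cv2.imwrite("pics/v9.png",np.hstack([cv2.resize(p[130:250,300:420,::-1],(400,400),interpolation=cv2.INTER_CUBIC),cv2.resize(w[60:380,160:480,::-1],(400,400))]))
```

```text
n 64.18 lat -0.91 z 57.26 | F along -13.8 lat -0.5 z 12.4 | grip 25.3 53 t 28.01
{'plate': (2.7, 35), 'case': (2.2, 118), 'rail': (None, 0), 'tbox': (1.6, 101), 'plug': (-3.4, 41)}
```

View pics/v9.png

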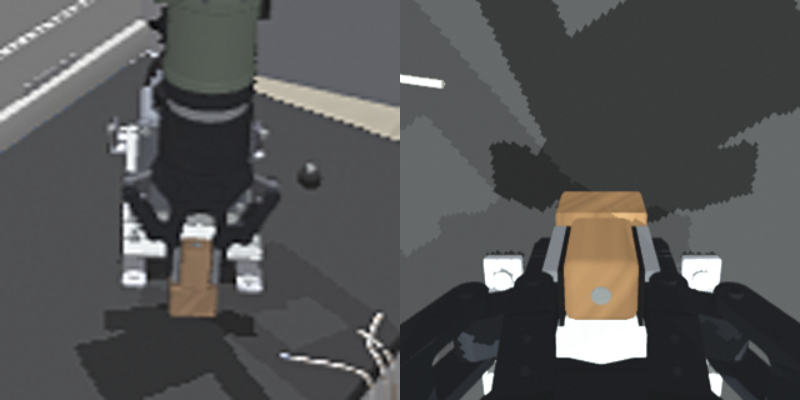

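The wedge is square and central (right picture: rail ends at 503 and 701, grip at 601), it hasn't slipped in the pads, and the feet are about 3 mm up. Handing in.

Run:
```python
from h import *
print(ctrl.finish_job()); st()
```

```text
the job is handed in; nothing more can be done
None
the job is handed in; nothing more can be done
```

The job is handed in but no verdict came back: the plug went down 5.5 mm to its hard stop, and the gripped wedge sits flat and central, about 64 mm past the plate edge, with the front feet about 3 mm off the rails by depth camera.

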